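# Roll the settled spray bottle over to the green band

## Robot

A 6-joint arm with a two-finger parallel gripper is mounted at the origin on the work surface; the furniture and walls round the work are solid. World frame = base frame: x ahead of the robot, y to its left, z up, the work surface at z = 0. Lengths are in m, angles in rad, forces in N, time in s.
With the tool pointing down it reaches from about 0.225 to 0.875 m from the base axis. Payload 3.4 kg.
Tool frame: the origin (TCP) lies midway between the tips of the shut fingers; the grasp point (between the pads) lies 19 mm behind it (manip.grip_point_offset is the distance from the TCP to the grasp point, in m); x points along the fingers, y is the direction in which the jaws open and shut, and the axes are right-handed (so a half turn about x gives the same grasp; the last joint's range is limited). The gripper opens to 85 mm and grips with 20 to 120 N. Pads are 22 mm wide; open, the fingers measure 114 mm over their backs; the gripper's body (76 mm by 85 mm) begins 54 mm behind the grasp point. The pads swing forward as they close: fully open they stand 13 mm farther back than shut.
Start: joints at [-0.121, 0.276, 1.505, -0, 1.361, -0.121], TCP at [0.575, -0, 0.231] pointing down, gripper open.
Joint ranges: [-2.89, 2.89], [-0.75, 2.08], [0.22, 2.7], [-1.18, 4.32], [0.11, 2.71], [-2.7, 2.7]. Speed limits (rad/s): [2.57, 2.57, 3.14, 3.14, 3.14, 3.14].

## Interface

Orientations are given as a unit quaternion [w, x, y, z].
In Python, from rig import manip gives the robot as it stands.
- The arm moves only by the shell command python3 -m crank 'ROWS' [FORCE]. ROWS is a JSON object of lists of equal length, an entry for each row: "grip": the opening, from 0 (shut) to 1 (fully open); "slide": the shift along the world's x, y, z in cm, a list of three; "roll": the turn about the world's z in degrees. In form: {"grip": [grip, ...], "slide": [[dx, dy, dz], ...], "roll": [roll, ...]}. A call has 1 to 20 rows; each row is the pose to reach, as a shift and turn from the pose commanded when the call began; what a row does not reach only later rows make up. A row lasts 1/10 s, in which the tool goes at most 50 mm and 8.59 degrees, less where a joint would pass 70% of its speed; a pose out of reach is approached as far as the arm can. A call with a gripper value outside its range is refused whole. The fingers move at their own pace and stop on an object; FORCE is the grip in N (left out, the last holds). Time passes only in rows, so rows that repeat a pose let the fingers close. It gives the time, the measured TCP pose, the force and the opening at its end, in the units of the state.
- manip.get_state(): the state, without advancing time (a new reading comes with each control period).
- manip.get_image(name): name is "scene" or "side" or "wrist"; returns a dict with "frame" (420x560x3 uint8, red, green, blue), "K" (3x3 intrinsics, pixels), "R" (3x3) and "t" (3): a world point X has camera coordinates R X + t. Camera axes: x right, y down, z forward; pixel columns grow to the right and rows downward; lengths in m; the calibration is good to about 2 mm. A picture is of the moment at which its call begins. There is no depth.
- manip.sign_off(): hands the job in, once; it reports no verdict.
The state is a dict: "clock": time; "qpos": joint angles; "qd": joint speeds; "effort": joint torques, N m; "position": TCP position; "ee_rot": TCP orientation; "contact_force": force on the tool from outside, world axes, zero at the start; "moment": the same for the moment, N m; "width": finger opening in m.
Only numpy, scipy, OpenCV 4.12 (cv2) and the standard library are available. Lean on these libraries where they do the work, as an engineer would, in place of code of your own. Each camera call takes 0.05 s, during which the arm holds its last target. There are 200 camera calls.

## Task

The light blue spray bottle lies on its side on the dark mat, and its contents have settled to the lower side. With a fingertip on top of it, roll it (do not slide it) over the mat until it lies at rest along the middle of the green band, then take the hand away. Do not pick the bottle up or stand it up, and leave the bottles, tub, tube and cup round the mat where they are.

Things in the scene. Friction and masses are not known exactly. Their poses are not given: they have to be found in the camera images.
- mist_bottle: Light blue spray bottle, white nozzle, loose, 0.13 kg, lying on its side: a cylinder 39 mm in diameter and 90 mm long, then a thinner neck and nozzle (23 mm across) to 123 mm in all. The origin is the centre of the cylinder's foot disc; its z axis is the bottle's own axis, from foot to nozzle; x and y turn with it as it rolls. At the start its x axis points down.
- bottle_mid (a point): Point on the bottle's axis, half-way along the 39 mm cylinder (45 mm from its foot), 19.5 mm above the mat while it lies; the bottle's topmost line is 19.5 mm above it. It stops within 2 cm when let go. Pushed level from behind it may slide instead of rolling; driven by a light press on top, it moves half as far as the fingertip.
- mat: Dark rubber mat fixed to the table, 170 mm along its x, 250 mm along its y, 3 mm thick; origin at the centre of its underside. The bottle lies roughly along the mat's x, nozzle to +x, on one half of the mat, the green band on the other (which is which varies): it has to travel 65 to 160 mm along the mat's +y or -y.
- band (a point): Centre of the green band, a strip of thin tape stuck on the mat's top (this point is at z = 3 mm); axes parallel to the mat's. The band is 44 mm wide along y and 124 mm long along x.
- red_varnish: Loose bystander beside the mat: small varnish bottle, dark red, black cap, 31x31x72 mm, standing; origin at the centre of its underside.
- cream_varnish: Loose bystander beside the mat: small varnish bottle, cream, black cap, 26x26x72 mm, standing; origin at the centre of its underside.
- powder_tub: Loose bystander beside the mat: white round tub with white lid, 55 mm across, 44 mm high, standing; origin at the centre of its underside.
- cream_tube: Loose bystander beside the mat: cream tube standing on its green cap, 35x40x106 mm, standing; origin at the centre of its underside.
- pink_cup: Loose bystander beside the mat: small pink cup, 33 mm across, 28 mm high, standing; origin at the centre of its underside.
Things that resemble listed ones, but are neither listed nor needed, are in the scene too. What is shaped like the mist_bottle but orange is not meant.

How it is judged:
On the way:
1. the bottle has been rolled over half a turn, so that the side that was below is on top (within 35 degrees) (angle between mist_bottle's own x axis and vertical below 0.6 rad).
At the end, for the whole second after the job is handed in: The bottle lies at rest on the mat along the green band: its axis point bottle_mid is within 13 mm of the band's centre line and within 60 mm of the band's centre along it, and its axis is within 0.3 rad (17 degrees) of the band's direction (y of bottle_mid in the frame of band between -0.013 and 0.013 m and x of bottle_mid in the frame of band between -0.06 and 0.06 m and z of bottle_mid in the frame of band between 0.014 and 0.025 m and angle between the z axis of mist_bottle and the x axis of band, either way round below 0.3 rad and linear speed of mist_bottle below 0.01 m/s); the robot touches nothing.
It fails at once if the bottle is lifted more than 10 mm off the mat or stood up (z of bottle_mid in the frame of band above 0.0295 m).
It fails at once if a bystander (varnish bottle, tub, tube or cup) is moved more than 15 mm (distance of any of red_varnish, cream_varnish, powder_tub, cream_tube, pink_cup from where it was at the start of the episode above 0.015 m).
It also fails if it takes over 64 s, if anything falls off the work surface, if the arm or the gripper's body presses on something with over 40 N, if the wrist force passes 120 N, or if a joint passes its speed limit or range.

## Working session

There is one attempt and no reset: what is moved stays moved. The work goes in short steps, Python scripts to look and compute and a shell command to move; the robot and the scene stay as the last step left them, time stands still between calls to the robot, and variables do not carry over. Pictures are saved under pics/ and viewed, on a budget of 10 in all, crops included, one or two more only if the job needs it, and the job is handed in when it is done.

```bash
ls; mkdir -p pics
cat > h.py <<'E'
import numpy as np, cv2
from rig import manip
def snap(n,f):
    d=manip.get_image(n); cv2.imwrite(f,cv2.cvtColor(d["frame"],cv2.COLOR_RGB2BGR)); np.savez(f[:-4],**{k:np.array(d[k]) for k in("frame","K","R","t")}); return d
def pt(d,u,v,z):
    K,R,t=[np.array(d[k]) for k in("K","R","t")]
    r=R.T@np.linalg.solve(K,[u,v,1.]); c=-R.T@t
    return c+r*(z-c[2])/r[2]
def px(d,X):
    K,R,t=[np.array(d[k]) for k in("K","R","t")]
    p=K@(R@np.array(X)+t); return p[:2]/p[2]
E
python3 - <<'E'
from h import *
for n in("scene","side"):
    snap(n,f"pics/{n}0.png")
a=[cv2.imread(f"pics/{n}0.png") for n in("scene",)][0]
print(manip.get_state())
E
```

```text
pics
{'clock': 0.1, 'qpos': array([-1.20967402e-01,  2.76517677e-01,  1.50601211e+00, -3.09242184e-05,
        1.36072555e+00, -1.20964211e-01]), 'qd': array([-0.00105127, -0.00081373, -0.00120914,  0.0007102 , -0.00095996,
       -0.0001059 ]), 'effort': array([ 1.55745878e-03, -4.17697620e+01, -2.46405226e+01, -1.74112388e-04,
        5.80947395e-03,  2.85749664e-07]), 'position': array([5.74515040e-01, 6.12016170e-05, 2.30532034e-01]), 'ee_rot': array([ 0.49954445,  0.49962812,  0.50045685, -0.5003699 ]), 'contact_force': array([ 0.05528611, -0.62069348, -0.15412358]), 'moment': array([ 0.00549501, -0.07012987, -0.01719826]), 'width': 0.08535986754305892}
```

View pics/scene0.png

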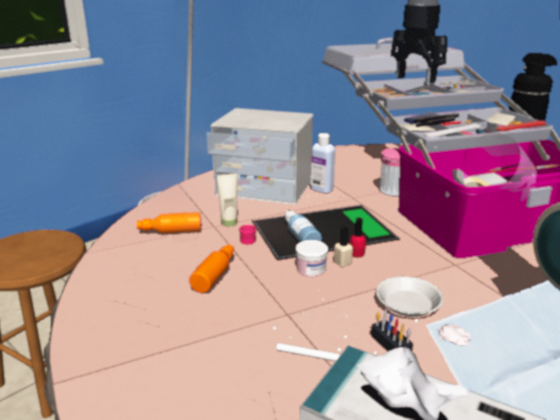

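View pics/side0.png

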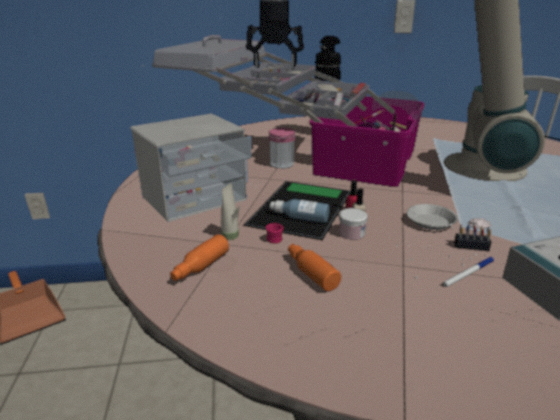

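The light blue bottle is on the mat at scene px (302,227) and side px (305,209). The orange look-alikes, at scene (170,222) and (212,268), and the upright lavender bottle at (322,165) don't match the description. I'll enlarge a crop to confirm and measure.

Run:
```python
from h import *
a=cv2.imread("pics/scene0.png")[170:290,205:405]; b=cv2.imread("pics/side0.png")[160:260,210:390]
o=np.zeros((600,800,3),np.uint8)
A=cv2.resize(a,None,fx=3,fy=3,interpolation=3)
B=cv2.resize(b,None,fx=2.35,fy=2.35,interpolation=3)
o[:360,:600]=A; o[362:362+B.shape[0],:B.shape[1]]=B
cv2.imwrite("pics/crop.png",o)
d=np.load("pics/scene0.npz")
for p in[(253,220),(268,254),(397,238),(352,205)]: print(p,pt(d,*p,.003).round(3))
# green mask
for n in("scene","side"):
    d=np.load(f"pics/{n}0.npz");h=cv2.cvtColor(d["frame"],cv2.COLOR_RGB2HSV)
    m=cv2.inRange(h,(50,150,60),(75,255,255));k,l,s,c=cv2.connectedComponentsWithStats(m)
    for i in range(1,k):
        if s[i,4]>80:
            print(n,s[i],c[i],pt(d,*c[i],.003).round(3))
            cn=cv2.findContours((l==i).astype(np.uint8),0,2)[0][0]
            q=cv2.approxPolyDP(cn,4,True)[:,0]
            for u in q: print(u,pt(d,*u,.003).round(3))
```

```text
(253, 220) [0.572 0.416 0.003]
(268, 254) [0.434 0.46  0.003]
(397, 238) [0.361 0.217 0.003]
(352, 205) [0.528 0.196 0.003]
scene [343 208  46  30 598] [366.25083612 222.84280936] [0.443 0.226 0.003]
[343 211] [0.513 0.232 0.003]
[353 222] [0.46  0.246 0.003]
[362 218] [0.465 0.219 0.003]
[367 236] [0.397 0.261 0.003]
[388 234] [0.382 0.221 0.003]
[362 209] [0.5   0.19  0.003]
```

View pics/crop.png

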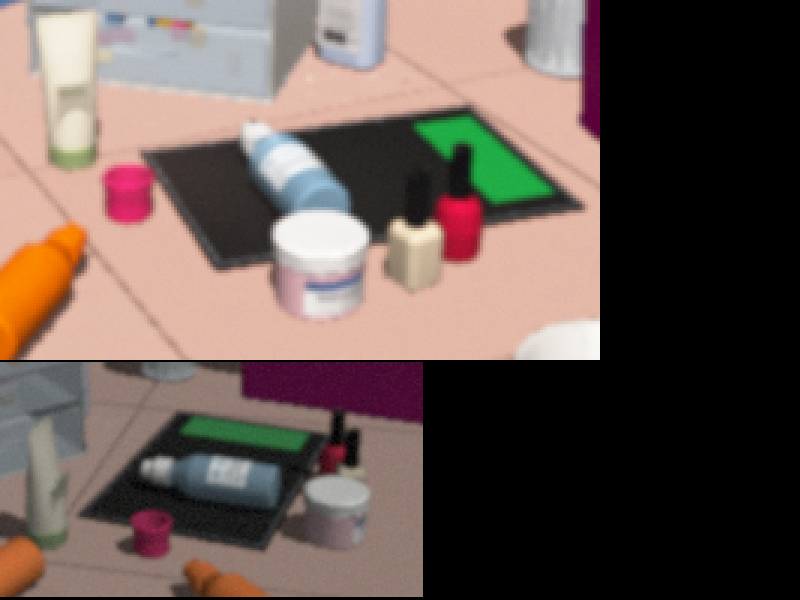

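The crop confirms it. The light blue bottle runs from its foot near scene (314,238) to its nozzle near (288,214), with the green band to its right towards the toolbox, so travel is mat −y. Next I'll compute positions and check the toolbox clearance.

Run:
```python
from h import *
from scipy.spatial.transform import Rotation as Rn
D={n:np.load(f"pics/{n}0.npz") for n in("scene","side")}
def tri(a,b):
    P=[np.array(D[n]["K"])@np.c_[D[n]["R"],D[n]["t"]] for n in("scene","side")]
    X=cv2.triangulatePoints(P[0],P[1],np.array(a,float).reshape(2,1),np.array(b,float).reshape(2,1))[:,0];return (X[:3]/X[3]).round(3)
for n in D: print(n,"cam",(-D[n]["R"].T@D[n]["t"]).round(2),"tcp px",px(D[n],[.575,0,.231]))
print("foot",pt(D["scene"],314,238,.0225),pt(D["side"],327,213,.0225),tri((314,238),(327,213)))
print("noz",pt(D["scene"],288,214,.0225),pt(D["side"],272,205,.0225),tri((288,214),(272,205)))
for nm,q in dict(g1=(181,432),g2=(193,416),g3=(312,433),g4=(304,450),m1=(80,515),m2=(265,549),m3=(180,412),m4=(330,432)).items():
    u=(q[0]/2.35+210,(q[1]-362)/2.35+160);print(nm,pt(D["side"],*u,.003).round(3))
print("tray corner",tri((324,53),(158,52)),"box near corner",pt(D["scene"],455,248,0), "left",pt(D["scene"],402,205,0))
print("tray2",tri((365,92),(222,80)),"tray3",tri((393,128),(283,100)))
for nm,s,z in [("red",(358,256),0),("cream",(343,265),0),("tub",(312,272),0),("tube",(230,225),0),("cup",(248,242),0)]: print(nm,pt(D["scene"],*s,z).round(3))
s=manip.get_state();q=s["ee_rot"];print(Rn.from_quat(q[[1,2,3,0]]).as_matrix().round(2))
```

```text
scene cam [-0.3   0.87  0.48] tcp px [413.84163282  86.54943397]
side cam [0.38 1.2  0.44] tcp px [274.4195659   73.12552559]
foot [0.41240032 0.37507784 0.0225    ] [0.40790925 0.38055479 0.0225    ] [0.408 0.378 0.024]
noz [0.52493055 0.3615428  0.0225    ] [0.5254705  0.35905437 0.0225    ] [0.525 0.361 0.023]
g1 [0.51  0.233 0.003]
g2 [0.503 0.19  0.003]
g3 [0.378 0.217 0.003]
g4 [0.385 0.259 0.003]
m1 [0.573 0.419 0.003]
m2 [0.411 0.456 0.003]
m3 [0.518 0.182 0.003]
m4 [0.36  0.212 0.003]
tray corner [0.87  0.039 0.275] box near corner [0.27901799 0.14786586 0.        ] left [0.47638327 0.0973047  0.        ]
tray2 [0.709 0.028 0.204] tray3 [0.538 0.087 0.168]
red [0.349 0.322 0.   ]
cream [0.337 0.364 0.   ]
tub [0.346 0.424 0.   ]
tube [0.581 0.464 0.   ]
cup [0.499 0.467 0.   ]
[[-0.  1.  0.]
 [ 0.  0. -1.]
 [-1. -0. -0.]]
```

```bash
python3 -m crank '{"grip":[0,0,0,0,0,0,0,0,0,0,0,0,0,0,0,0],"slide":[[-1,4,0],[-2,8,0],[-4,12,0],[-5,16,0],[-6,20,0],[-8,24,0],[-9,28,0],[-10,32,0],[-11,36,0],[-11.8,37.9,0],[-11.8,37.9,-4],[-11.8,37.9,-8],[-11.8,37.9,-12],[-11.8,37.9,-13],[-11.8,37.9,-13],[-11.8,37.9,-13]],"roll":[-1,-2,-3,-4,-5,-6,-7,-8,-8.5,-8.5,-8.5,-8.5,-8.5,-8.5,-8.5,-8.5]}' 20
python3 - <<'E'
from h import *
snap("wrist","pics/w1.png");snap("side","pics/s1.png")
a=cv2.imread("pics/w1.png");b=cv2.resize(cv2.imread("pics/s1.png")[130:250,200:360],None,fx=2.5,fy=2.5,interpolation=3)
a=cv2.resize(a,(400,300));o=np.zeros((300,800,3),np.uint8);o[:,:400]=a;o[:,400:]=b;cv2.imwrite("pics/c1.png",o)
E
```

```text
clock: 1.7
position: [0.4582, 0.3797, 0.1028]
ee_rot: [0.462, 0.537, 0.461, -0.535]
contact_force: [0.2, 0.4, 0.9]
width: -0.0
```

View pics/c1.png

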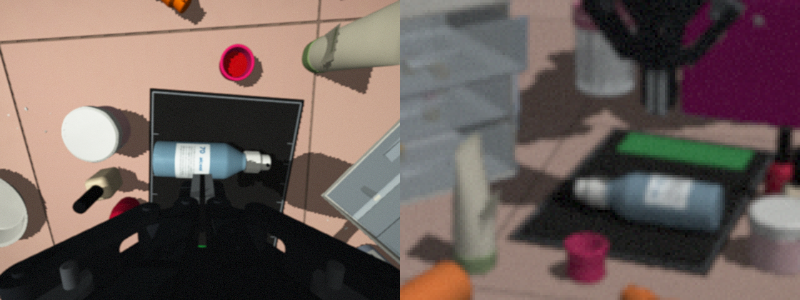

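The wrist view shows the bottle centred under the finger and clear of the tub, cup and tube (foot near (153,160), nozzle near (271,163) in the half-size view). I'll write a helper that measures the bottle automatically.

```bash
cat >> h.py <<'E'
BC=np.array([.446,.2255])
def bottle(d,tag=""):
    h=cv2.cvtColor(np.array(d["frame"]),cv2.COLOR_RGB2HSV)
    m=cv2.inRange(h,(95,60,50),(112,190,255))
    m=cv2.morphologyEx(m,cv2.MORPH_OPEN,np.ones((3,3)))
    k,l,s,c=cv2.connectedComponentsWithStats(m); out=[]
    W=np.array([0,0.])
    pts=[]
    for i in range(1,k):
        p=pt(d,*c[i],.0225)
        if s[i,4]>15 and .36<p[0]<.54 and .19<p[1]<.43: pts.append(np.argwhere(l==i)[:,::-1])
    P=np.vstack(pts).astype(float)
    q=np.array([pt(d,*u,.0225)[:2] for u in P])
    (cx,cy),(w,hh),a=cv2.minAreaRect(q.astype(np.float32)*1000)
    b=cv2.boxPoints(((cx,cy),(w,hh),a)); e=sorted([b[1]-b[0],b[2]-b[1]],key=np.linalg.norm)[1]; e=e*np.sign(e[0])
    yaw=np.degrees(np.arctan2(e[1],e[0])); r=np.array([cx,cy])/1000-BC
    c,s_=np.cos(np.radians(13)),np.sin(np.radians(13))
    print(tag,"blob mm",round(cx,1),round(cy,1),"size",round(w,1),round(hh,1),"yaw",round(yaw,1),"band-frame x,y mm",(1000*np.array([c*r[0]-s_*r[1],s_*r[0]+c*r[1]])).round(1),flush=True)
def bands(d):
    h=cv2.cvtColor(np.array(d["frame"]),cv2.COLOR_RGB2HSV)
    m=cv2.inRange(h,(50,150,50),(75,255,255)); p=np.argwhere(m)[:,::-1]
    q=np.array([pt(d,*u,.003)[:2] for u in p]); print(cv2.minAreaRect(q.astype(np.float32)*1000))
E
python3 - <<'E'
from h import *
for f in("scene0","side0","w1","s1"):
    d=np.load(f"pics/{f}.npz"); bottle(d,f)
d=np.load("pics/s1.npz"); h=cv2.cvtColor(d["frame"],cv2.COLOR_RGB2HSV)
print(h[212,322],h[214,300], "cam",-d["R"].T@d["t"]); w=np.load("pics/w1.npz"); print("wcam",-w["R"].T@w["t"])
for u,v in((153,160),(271,163),(200,178),(200,142)): print(pt(w,u*1.4,v*1.4,.0225).round(3))
d=w; h=cv2.cvtColor(w["frame"],cv2.COLOR_RGB2HSV); print(h[224,230],h[224,330])
E
```

```text
scene0 blob mm 434.1 371.2 size 43.0 49.0 yaw -31.0 band-frame x,y mm [-44.4 139.3]
side0 blob mm 451.2 369.4 size 80.8 97.8 yaw -10.7 band-frame x,y mm [-27.3 141.4]
w1 blob mm 453.3 372.2 size 41.2 101.5 yaw -10.7 band-frame x,y mm [-25.9 144.6]
s1 blob mm 453.9 370.3 size 83.7 99.0 yaw -4.4 band-frame x,y mm [-24.9 142.9]
[101  65 118] [104  70  77] cam [0.38206955 1.20388751 0.43936268]
wcam [0.46693511 0.44422163 0.24669267]
[0.404 0.38  0.022]
[0.53  0.358 0.022]
[0.451 0.352 0.022]
[0.457 0.392 0.022]
[ 99  76 192] [ 98  87 135]
```

```bash
python3 -m crank '{"grip":[0,0,0,0,0],"slide":[[0,0,-3],[0,0,-5.5],[0,0,-6],[0,0,-6.15],[0,0,-6.15]],"roll":[-2,-2,-2,-2,-2]}'
```

```text
clock: 2.3
position: [0.4578, 0.3799, 0.0421]
ee_rot: [0.452, 0.545, 0.452, -0.543]
contact_force: [-0.1, -0.0, 1.1]
width: 0.0001
```

```bash
python3 -m crank '{"grip":[0,0,0,0,0,0,0,0,0,0,0,0,0],"slide":[[0,0,-0.1],[0,0,-0.15],[0,0,-0.15],[-0.07,-0.4,-0.15],[-0.15,-0.8,-0.15],[-0.22,-1.2,-0.15],[-0.3,-1.6,-0.15],[-0.37,-2,-0.15],[-0.44,-2.4,-0.15],[-0.52,-2.8,-0.15],[-0.59,-3.2,-0.15],[-0.65,-3.5,-0.15],[-0.65,-3.5,-0.15]],"roll":[0,0,0,0,0,0,0,0,0,0,0,0,0]}'
python3 - <<'E'
from h import *
d=snap("wrist","pics/w2.png");bottle(d)
E
```

```text
clock: 3.6
position: [0.4513, 0.3443, 0.041]
ee_rot: [0.452, 0.545, 0.452, -0.543]
contact_force: [-2.7, -0.7, 9.3]
width: 0.0
 blob mm 448.8 355.2 size 41.0 104.1 yaw -10.6 band-frame x,y mm [-26.4 127. ]
```

```bash
python3 -m crank '{"grip":[0,0,0,0,0,0,0],"slide":[[0,0,0.5],[0,0,1.5],[0.2,1,1.5],[0.4,2,1.5],[0.4,2,1.5],[0.4,2,1.5],[0.4,2,1.5]],"roll":[0,0,0,0,0,0,0]}'
python3 - <<'E'
from h import *
d=snap("wrist","pics/w3.png");bottle(d)
E
```

```text
clock: 4.35
position: [0.4541, 0.3638, 0.0528]
ee_rot: [-0.452, -0.543, -0.452, 0.544]
contact_force: [-0.3, 0.7, -0.5]
width: -0.0
 blob mm 448.9 355.2 size 42.7 104.3 yaw -11.0 band-frame x,y mm [-26.3 127. ]
```

```bash
python3 -m crank '{"grip":[0,0,0,0,0,0,0,0,0,0,0,0,0,0,0,0,0,0],"slide":[[0,0,-1.2],[0,0,-1.5],[0,0,-1.5],[-0.07,-0.4,-1.5],[-0.15,-0.8,-1.5],[-0.22,-1.2,-1.5],[-0.3,-1.6,-1.5],[-0.37,-2,-1.5],[-0.44,-2.4,-1.5],[-0.52,-2.8,-1.5],[-0.59,-3.2,-1.5],[-0.68,-3.7,-1.5],[-0.68,-3.7,-1.5],[-0.68,-3.7,-0.8],[-0.68,-3.7,0],[-0.5,-2.7,0],[-0.34,-1.85,0],[-0.34,-1.85,0]],"roll":[0,0,0,0,0,0,0,0,0,0,0,0,0,0,0,0,0,0]}'
python3 - <<'E'
from h import *
d=snap("wrist","pics/w4.png");bottle(d)
E
```

```text
clock: 6.2
position: [0.4516, 0.3469, 0.0527]
ee_rot: [0.452, 0.544, 0.452, -0.543]
contact_force: [0.2, -0.0, 0.2]
width: 0.0003
 blob mm 446.1 335.8 size 42.3 102.6 yaw -10.5 band-frame x,y mm [-24.8 107.5]
```

```bash
python3 -m crank '{"grip":[0,0,0,0,0,0,0,0,0,0,0,0,0,0,0,0,0,0],"slide":[[-0.04,-0.2,-1.2],[-0.04,-0.2,-1.5],[-0.04,-0.2,-1.5],[-0.11,-0.6,-1.5],[-0.19,-1,-1.5],[-0.26,-1.4,-1.5],[-0.34,-1.8,-1.5],[-0.41,-2.2,-1.5],[-0.48,-2.6,-1.5],[-0.55,-3.0,-1.5],[-0.63,-3.4,-1.5],[-0.72,-3.9,-1.5],[-0.72,-3.9,-1.5],[-0.72,-3.9,-0.8],[-0.72,-3.9,0],[-0.57,-3.1,0],[-0.39,-2.1,0],[-0.39,-2.1,0]],"roll":[0,0,0,0,0,0,0,0,0,0,0,0,0,0,0,0,0,0]}'
python3 - <<'E'
from h import *
d=snap("wrist","pics/w5.png");bottle(d)
E
```

```text
clock: 8.05
position: [0.4477, 0.326, 0.0528]
ee_rot: [0.452, 0.544, 0.452, -0.543]
contact_force: [-0.1, -0.2, 0.0]
width: -0.0
 blob mm 441.6 316.7 size 42.7 104.4 yaw -10.5 band-frame x,y mm [-24.8  87.9]
```

```bash
python3 -m crank '{"grip":[0,0,0,0,0,0,0,0,0,0,0,0,0,0,0,0,0,0],"slide":[[0,0,-1.2],[0,0,-1.5],[0,0,-1.5],[-0.07,-0.4,-1.5],[-0.15,-0.8,-1.5],[-0.22,-1.2,-1.5],[-0.3,-1.6,-1.5],[-0.37,-2,-1.5],[-0.44,-2.4,-1.5],[-0.52,-2.8,-1.5],[-0.59,-3.2,-1.5],[-0.68,-3.7,-1.5],[-0.68,-3.7,-1.5],[-0.68,-3.7,-0.8],[-0.68,-3.7,0],[-0.5,-2.7,0],[-0.36,-1.95,0],[-0.36,-1.95,0]],"roll":[0,0,0,0,0,0,0,0,0,0,0,0,0,0,0,0,0,0]}'
python3 - <<'E'
from h import *
d=snap("wrist","pics/w6.png");bottle(d);d=snap("scene","pics/sc6.png")
E
```

```text
clock: 9.9
position: [0.4439, 0.3063, 0.0527]
ee_rot: [0.452, 0.543, 0.453, -0.543]
contact_force: [-0.6, -0.4, -0.5]
width: 0.0002
 blob mm 438.2 297.2 size 42.0 103.8 yaw -10.5 band-frame x,y mm [-23.7  68.1]
```

View pics/sc6.png

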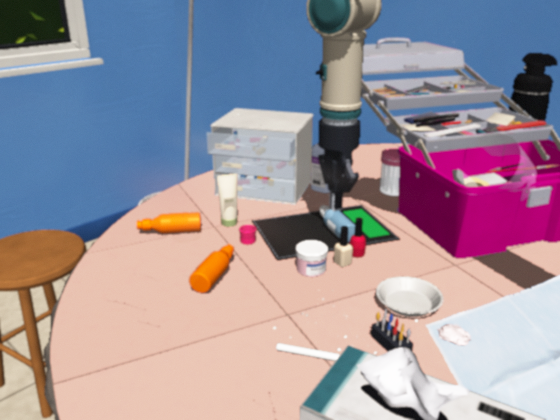

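The scene view shows the gripper over the bottle near (340,215), clear of the toolbox, with the bystanders where they were. I'll continue.

```bash
python3 -m crank '{"grip":[0,0,0,0,0,0,0,0,0,0,0,0,0,0,0,0,0,0],"slide":[[0,0,-1.2],[0,0,-1.5],[0,0,-1.5],[-0.07,-0.4,-1.5],[-0.15,-0.8,-1.5],[-0.22,-1.2,-1.5],[-0.3,-1.6,-1.5],[-0.37,-2,-1.5],[-0.44,-2.4,-1.5],[-0.52,-2.8,-1.5],[-0.59,-3.2,-1.5],[-0.68,-3.7,-1.5],[-0.68,-3.7,-1.5],[-0.68,-3.7,-0.8],[-0.68,-3.7,0],[-0.5,-2.7,0],[-0.36,-1.95,0],[-0.36,-1.95,0]],"roll":[0,0,0,0,0,0,0,0,0,0,0,0,0,0,0,0,0,0]}'
python3 - <<'E'
from h import *
d=snap("wrist","pics/w7.png");bottle(d)
E
python3 -m crank '{"grip":[0,0,0,0,0,0,0,0,0,0,0,0,0,0,0,0,0,0],"slide":[[0,0,-1.2],[0,0,-1.5],[0,0,-1.5],[-0.07,-0.4,-1.5],[-0.15,-0.8,-1.5],[-0.22,-1.2,-1.5],[-0.3,-1.6,-1.5],[-0.37,-2,-1.5],[-0.44,-2.4,-1.5],[-0.52,-2.8,-1.5],[-0.59,-3.2,-1.5],[-0.68,-3.7,-1.5],[-0.68,-3.7,-1.5],[-0.68,-3.7,-0.8],[-0.68,-3.7,0],[-0.5,-2.7,0],[-0.36,-1.95,0],[-0.36,-1.95,0]],"roll":[0,0,0,0,0,0,0,0,0,0,0,0,0,0,0,0,0,0]}'
python3 - <<'E'
from h import *
d=snap("wrist","pics/w8.png");bottle(d);bands(d)
E
```

```text
clock: 11.8
position: [0.4404, 0.2868, 0.0528]
ee_rot: [0.452, 0.544, 0.453, -0.543]
contact_force: [0.2, 0.0, -0.4]
width: -0.0002
 blob mm 401.4 307.9 size 81.5 180.4 yaw -47.1 band-frame x,y mm [-62.   70.3]
clock: 13.65
position: [0.4367, 0.2672, 0.0528]
ee_rot: [0.452, 0.543, 0.453, -0.543]
contact_force: [1.0, -0.3, 0.2]
width: 0.0002
 blob mm 394.1 300.0 size 87.1 196.5 yaw -52.3 band-frame x,y mm [-67.3  61. ]
((446.1403503417969, 224.4670867919922), (23.50835418701172, 126.38127899169922), 79.54564666748047)
```

View pics/w8.png

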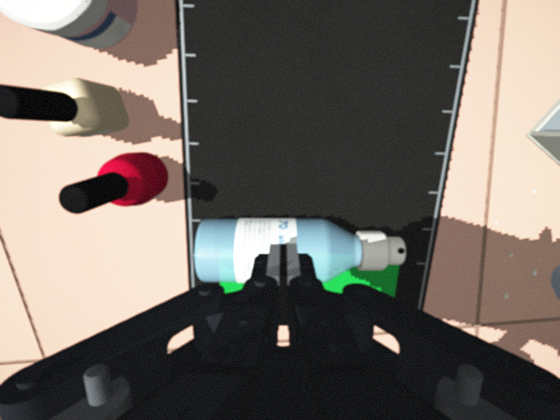

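The bottle is intact, with its foot near (196,250), nozzle near (405,250), and edges at rows 219 and 283. The helper picked up the tub label as well, so I'll measure from these pixels and the largest blob.

```bash
sed -i 's/\.36<p\[0\]<\.54/.385<p[0]<.54/' h.py
python3 - <<'E'
from h import *
for f in ("w7","w8"):
    bottle(np.load(f"pics/{f}.npz"),f)
w=np.load("pics/w8.npz")
for u,v in((196,250),(405,250),(240,219),(240,283)): print(pt(w,u,v,.0225).round(4))
s=np.load("pics/sc6.npz")
for u in((343,211),(362,209),(388,234),(367,236)): print(px(s,pt(s,*u,.003)))
E
```

```text
w7 blob mm 434.5 278.4 size 42.0 103.2 yaw -10.5 band-frame x,y mm [-23.1  48.9]
w8 blob mm 434.5 269.5 size 27.0 103.7 yaw -17.7 band-frame x,y mm [-21.1  40.3]
[0.3816 0.2689 0.0225]
[0.5086 0.2455 0.0225]
[0.4127 0.2836 0.0225]
[0.4034 0.2419 0.0225]
[343. 211.]
[362. 209.]
[388. 234.]
[367. 236.]
```

```bash
python3 -m crank '{"grip":[0,0,0,0,0,0,0,0,0,0,0,0,0,0,0,0,0,0],"slide":[[0,0,-1.2],[0,0,-1.5],[0,0,-1.5],[-0.07,-0.4,-1.5],[-0.15,-0.8,-1.5],[-0.22,-1.2,-1.5],[-0.3,-1.6,-1.5],[-0.37,-2,-1.5],[-0.44,-2.4,-1.5],[-0.52,-2.8,-1.5],[-0.59,-3.2,-1.5],[-0.68,-3.7,-1.5],[-0.68,-3.7,-1.5],[-0.68,-3.7,-0.8],[-0.68,-3.7,0],[-0.5,-2.7,0],[-0.36,-1.95,0],[-0.36,-1.95,0]],"roll":[0,0,0,0,0,0,0,0,0,0,0,0,0,0,0,0,0,0]}'
python3 -m crank '{"grip":[0,0,0,0,0,0,0,0,0,0,0,0,0,0],"slide":[[-0.07,-0.4,-1.2],[-0.07,-0.4,-1.5],[-0.07,-0.4,-1.5],[-0.15,-0.8,-1.5],[-0.22,-1.2,-1.5],[-0.3,-1.6,-1.5],[-0.37,-2,-1.5],[-0.42,-2.3,-1.5],[-0.42,-2.3,-1.5],[-0.42,-2.3,-1],[-0.42,-2.3,0],[-0.42,-2.3,3],[-0.42,0,6],[-0.42,2,6]],"roll":[0,0,0,0,0,0,0,0,0,0,0,0,0,0]}'
python3 - <<'E'
from h import *
d=snap("wrist","pics/w9.png");bottle(d);snap("side","pics/s9.png")
a=cv2.imread("pics/w9.png");b=cv2.resize(cv2.imread("pics/s9.png")[130:250,210:370],None,fx=2.5,fy=2.5,interpolation=3)
o=np.zeros((600,800,3),np.uint8);o[:300,:400]=cv2.resize(a,(400,300));o[300:,:400]=b;cv2.imwrite("pics/c9.png",o[:,:400])
E
```

```text
clock: 15.5
position: [0.4332, 0.2477, 0.0528]
ee_rot: [0.452, 0.543, 0.453, -0.543]
contact_force: [-0.0, -0.2, 0.1]
width: -0.0002
clock: 16.9
position: [0.4312, 0.2681, 0.117]
ee_rot: [0.453, 0.546, 0.451, -0.541]
contact_force: [0.5, -0.2, 0.4]
width: 0.0
 blob mm 464.1 216.9 size 35.7 11.5 yaw 37.7 band-frame x,y mm [19.5 -4.3]
```

View pics/c9.png

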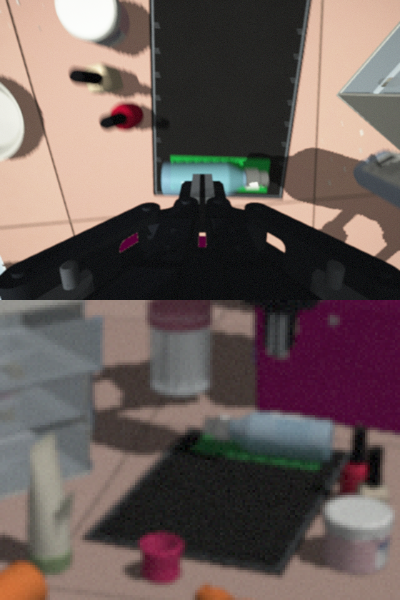

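The bottle is on the band (wrist half-size row ~178). I'll back off upwards and +y for an unobstructed measurement.

```bash
python3 -m crank '{"grip":[0,0,0,0,0,0],"slide":[[0,2,2],[0,4,4],[0,6,6],[0,6,8],[0,6,8],[0,6,8]],"roll":[0,0,0,0,0,0]}'
python3 - <<'E'
from h import *
d=snap("wrist","pics/w10.png");snap("side","pics/s10.png")
a=cv2.imread("pics/w10.png")[150:420,150:450];print(a.shape)
b=cv2.imread("pics/s10.png")[150:230,270:370]
A=cv2.resize(a,(420,378),interpolation=3);B=cv2.resize(b,(375,300),interpolation=3)
o=np.zeros((378,800,3),np.uint8);o[:,:420]=A;o[:300,425:]=B;cv2.imwrite("pics/c10.png",o)
E
```

```text
clock: 17.6
position: [0.428, 0.3255, 0.1923]
ee_rot: [-0.452, -0.543, -0.452, 0.544]
contact_force: [0.3, -0.8, -0.0]
width: -0.0002
(270, 300, 3)
```

View pics/c10.png

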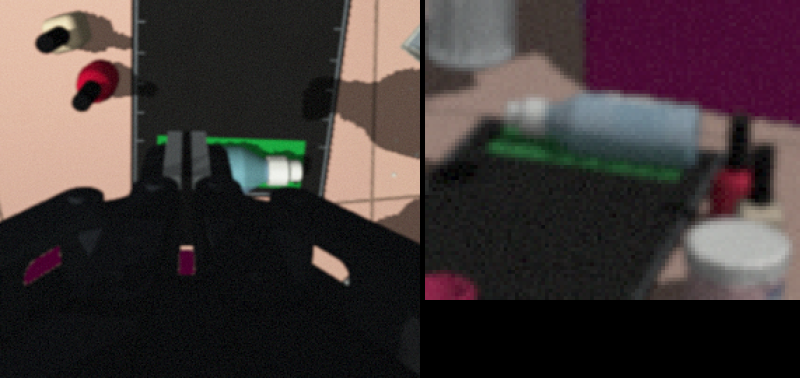

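Run:
```python
from h import *
w=np.load("pics/w10.npz");s=np.load("pics/s10.npz")
W=lambda u,v,z:pt(w,u/1.4+150,v/1.4+150,z); S=lambda u,v,z:pt(s,(u-425)/3.75+270,v/3.75+150,z)
c,q=np.cos(np.radians(13)),np.sin(np.radians(13))
def B(p): r=p[:2]-BC; return (1000*np.array([c*r[0]-q*r[1],q*r[0]+c*r[1]])).round(1)
for n,p in dict(w_noz_tip=W(302,170,.0225),w_neck=W(273,170,.0225),w_band_far_edge_R=W(305,142,.003),w_band_far_edge_L=W(158,137,.003),w_band_cornR=W(300,190,.003),
 s_noz=S(509,110,.0225),s_foot=S(697,135,.0225),s_bandedgeL=S(489,149,.003),s_bandedgeR=S(679,178,.003)).items(): print(n,B(p))
w=np.load("pics/w9.npz")
for n,(u,v,z) in dict(noz=(270,180,.0225),foot=(161,179,.0225),top=(200,163,.0225),bot=(163,194,.0225),bL=(171,155,.003),bR=(269,157,.003)).items(): print("w9",n,B(pt(w,u*1.4,v*1.4,z)))
```

```text
w_noz_tip [56.8  3.6]
w_neck [33.4  2.6]
w_band_far_edge_R [62.6 20. ]
w_band_far_edge_L [-61.7  19.1]
w_band_cornR [ 63.5 -25.3]
s_noz [55.   0.4]
s_foot [-67.4  -3.8]
s_bandedgeL [60.8 21.3]
s_bandedgeR [-63.4  20.4]
w9 noz [57.9  4.5]
w9 foot [-71.3   0.6]
w9 top [-26.   22.4]
w9 bot [-69.  -18.7]
w9 bL [-62.2  24.8]
w9 bR [59.9 27.2]
```

```bash
python3 -c "
from rig import manip
print(manip.sign_off(), manip.get_state()['contact_force'])"
```

```text
the job is handed in; nothing more can be done
the job is handed in; nothing more can be done
```

I rolled the light blue bottle about 142 mm onto the green band, using eight light presses on top with the shut fingertips. I then backed the hand off to about 19 cm height and handed the job in at about 18 s. The hand-in gives no verdict.

- **Position:** In the last wrist and side views, `bottle_mid` is within about 4 mm of the band's centre line and about 22 mm short of its centre along it. The bottle's axis is about 2–3° off the band's direction. The two cameras differed by about 4 mm.
- **Rolling:** In the strokes I measured, the bottle moved about half as far as the finger, as rolling without slipping should. That makes about 1.2 turns, so it passed the half-turn. I did not check the turn itself in the images.
- **At rest:** Views taken 0.7 s apart show it in the same place, and the tool force was near zero.
- **Bystanders:** None looked moved in the pictures I viewed. I did not measure them again at the end.
- **Failed check:** My automatic bottle finder gave wrong values once the tub label came into view and when the fingers hid the bottle. I took the last positions from hand-picked pixels instead.

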